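# Close and pin a circuit-board clamshell jig

### The job

Swing the open lid of the circuit-board jig down over the board, take the lock pin (the one with the thick round knob) from the rack and push it all the way down through the hole in the lid into the hole in the base. Spring pins hold the lid slightly ajar, so bear down until the lid is fully shut, and finish while still pressing it shut with the gripper: do not let go. Leave the other pieces in the rack, the screwdriver and the dish where they are.

Things in the scene. Friction and masses are not known exactly. Their poses are not given: they have to be found in the camera images.
- jig: Fixed clamshell jig base, 180 mm (own x) by 160 mm (own y), aluminium rim 40 mm high, with a green circuit board in its recess. Origin: centre of its underside, on the bench. The lid's hinge runs along its own x on its +y side; the pin hole is near the -y side. It stands anywhere within several cm, turned up to 0.3 rad.
- lid (a joint): Lid angle, rad: 0 fully shut, about 1.57 upright, 2.0 fully open (stop). The lid stays where it is left between about 1.2 and 1.9 (stiff hinge, 0.1 N m); below about 1.1 it falls shut by itself in about a second, and comes to rest on two spring pins at 0.04 to 0.08 (about 9 mm ajar at its free edge). About 5 to 7 N straight down at the lid's hole shuts it fully from there; it springs back ajar if let go.
- lid_hinge (a point): On the lid's hinge axis, midway along it, 46 mm above the bench. Axes turn with the lid; own x lies along the hinge. The lid (mass 0.28 kg) is an aluminium frame with a clear window, 180 mm along the hinge, 10 mm thick (5 mm either side of the axis plane), reaching 167 mm out from the axis: towards the jig's -y when shut, upwards when upright. The lid's outer face (its upper one when shut) then faces the jig's +y side.
- lid_edge (a point): Middle of the lid's free edge, half way through its thickness, 167 mm from the hinge axis. Axes turn with the lid.
- lid_hole (a point): Centre of the 14 mm round through hole in the lid, at the mouth on the lid's outer face, 144.5 mm from the hinge axis. When the lid is shut this mouth is 51 mm above the bench, 11 mm above jig_hole.
- jig_hole (a point): Centre of the mouth of the 13 mm round vertical through hole (40 mm deep) in the base rim, 40 mm above the bench, 57.5 mm from the jig's centre towards its -y. Axes as the jig's, z up.
- lock_pin: Loose lock pin, 0.06 to 0.11 kg, standing in one of the rack's three holes. Own z up along it, origin at its tip. From the tip: steel shank 10 mm in diameter up to 34 mm (the lowest 10 mm tapered to a 3 mm point), steel flange 26 mm in diameter from 34 to 40 mm, black round knob 20 mm in diameter from 40 to 72 mm. In the rack the flange rests on the rack's top, the tip 11 mm above the bench. Its flange bears on the lid when it is pushed home.
- pin_tip (a point): Lower tip of the lock pin, same as its origin. With the pin home in the shut jig it is 17 mm above the bench, 23 mm below jig_hole.
- rack: Fixed grey rack block, 170 mm (own x) by 46 mm by 45 mm high, three 13 mm vertical holes in a row along its own x, 57 mm apart, the middle one at its centre. Origin: centre of its underside. Which piece stands in which hole varies.
- disc_stud: Bystander in the rack: steel stud with a low flat head 30 mm in diameter, 10 mm high. Origin at its lower tip.
- slim_driver: Bystander in the rack: slim black driver 10 mm in diameter, 48 mm high above the rack. Origin at its lower tip.
- screwdriver: Bystander: black-handled screwdriver lying on the bench beyond the jig. Origin under its middle.
- screw_dish: Bystander: round steel dish, 80 mm across, 30 mm high, on the bench. Origin at the centre of its underside.
Things that resemble listed ones, but are neither listed nor needed, are in the scene too. Leave any orange or purple look-alike of the lock_pin alone.

How it is judged:
On the way, in this order (a step that is already met when the one before it is completed fails the run):
1. the lid has been swung down over the board (value of joint lid below 0.12 rad), for 0.2 s.
2. the lock pin stands through the lid's hole into the base's hole (z of pin_tip in the frame of jig_hole below -0.01 m and horizontal distance between pin_tip and jig_hole below 0.006 m and value of joint lid below 0.12 rad), for 0.1 s.
At the end, for the whole second after the job is handed in: The lid is shut to within 0.02 rad (3 mm at its free edge); the lock pin stands upright (within 0.12 rad) through both holes, its tip at least 18 mm below the base hole's mouth and within 6 mm of its axis; the fingers still press on the pin or the lid (over 2 N) (value of joint lid below 0.02 rad and z of pin_tip in the frame of jig_hole below -0.018 m and horizontal distance between pin_tip and jig_hole below 0.006 m and angle between lock_pin's own z axis and vertical below 0.12 rad and (contact force between the fingers and lock_pin above 2 N or contact force between the fingers and jig above 2 N)); the arm keeps its last pose, push and grip.
It fails at once if the disc-headed stud is moved more than 30 mm (distance of disc_stud from where it was at the start of the episode above 0.03 m).
It fails at once if the slim driver is moved more than 30 mm (distance of slim_driver from where it was at the start of the episode above 0.03 m).
It fails at once if the screwdriver is moved more than 30 mm (distance of screwdriver from where it was at the start of the episode above 0.03 m).
It fails at once if the screw dish is moved more than 30 mm (distance of screw_dish from where it was at the start of the episode above 0.03 m).
It also fails if it takes over 45 s, if anything falls off the work surface, if the arm or the gripper's body presses on something with over 40 N, if the wrist force passes 120 N, or if a joint passes its speed limit or range.

### The arm

A 6-joint arm with a two-finger parallel gripper is mounted at the origin on the work surface. World frame = base frame: x ahead of the robot, y to its left, z up, the work surface at z = 0. Lengths are in m, angles in rad, forces in N, time in s.
With the tool pointing down it reaches from about 0.35 to 0.975 m from the base axis. Payload 7.1 kg.
Tool frame: the origin (TCP) lies midway between the tips of the shut fingers; the grasp point (between the pads) lies 19 mm behind it; z points along the fingers, x is the direction in which the jaws open and shut, and the axes are right-handed (so a half turn about z gives the same grasp; the last joint's range is limited). The gripper opens to 88 mm and grips with 3 to 60 N. Pads are 20 mm wide; open, the fingers measure 115 mm over their backs; the gripper's body (75 mm by 178 mm) begins 61 mm behind the grasp point.
Start: joints at [-1.234, 0.423, 1.63, -0, 1.089, -0.019], TCP at [0.218, -0.586, 0.2] pointing down, gripper open.
Joint ranges: [-3, 3], [-0.9, 2.11], [0.09, 2.58], [-1.31, 4.45], [0.11, 2.69], [-2.54, 2.54]. Speed limits (rad/s): [2.39, 2.39, 3.01, 3.14, 3.14, 3.14].

### API

Orientations are given as a unit quaternion [w, x, y, z].
In Python, from station import move_pose, movel, movej, command_gripper, wait, inverse_kinematics, read_camera, camera_info, MotionError, job_done, get_time, get_joint_pos, get_qvel, get_effort, get_tcp_pos, get_ee_rot, get_ft_force, get_ft_torque, get_grip_width gives the robot as it stands. Calls block until the motion is done:
- move_pose(position, orientation): joint-space move of the TCP to a pose.
- movel(position, frame=None, v=0.15, until_force=None): straight line of the TCP; frame=None keeps the orientation; v is the mean speed in m/s. With until_force (N) it stops when the force on the tool has changed by that much, and returns True; else False.
- movej(angles): joint-space move.
- command_gripper(opening): opening from 0.0 (shut) to 1.0 (fully open); the grip force is fixed at half the most; returns when the fingers have stopped.
- wait(seconds).
- inverse_kinematics(position, orientation): joint angles nearest the present ones, or None.
- read_camera(name): name is "scene" or "side" or "wrist"; returns the picture (420x560x3 uint8, red, green, blue); there is no depth.
- camera_info(name): a dict with "intrinsics" (3x3 intrinsics, pixels), "T" (4x4, takes a point from camera to world coordinates); the wrist camera has in their place "tool_from_camera" (4x4, takes a point from camera to tool coordinates, whose origin is the TCP and whose axes are the tool frame's). Camera axes: x right, y up, looking along -z (the intrinsics and any distortion apply to the point x, -y, -z); pixel columns grow to the right and rows downward; lengths in m; the calibration is good to about 2 mm. A picture is of the moment at which its call begins: read the wrist's pose just before it. camera_info takes no time and is no camera call.
A pose or a line that the arm cannot do raises MotionError and nothing moves.
- job_done(): hands the job in, once; it reports no verdict.
Readings, each from a call of its own:
- get_time(): time.
- get_joint_pos(): joint angles.
- get_qvel(): joint speeds.
- get_effort(): joint torques, N m.
- get_tcp_pos(): TCP position.
- get_ee_rot(): TCP orientation.
- get_ft_force(): force on the tool from outside, world axes, zero at the start.
- get_ft_torque(): the same for the moment, N m.
- get_grip_width(): opening from 0.0 (shut) to 1.0 (fully open).
Only numpy, scipy, OpenCV 4.12 (cv2) and the standard library are available. Lean on these libraries where they do the work, as an engineer would, in place of code of your own. Each camera call takes 0.05 s, during which the arm holds its last target.

## Working session

There is one attempt and no reset: what is moved stays moved. The work goes in short steps, each a Python script; the robot and the scene stay as the last script left them, time stands still between calls to the robot, and variables do not carry over. Pictures are saved under pics/ and viewed, and the job is handed in when it is done.

```bash
ls; mkdir -p pics
python3 - <<'E'
from station import *
import cv2,numpy as np
for n in ["scene","side","wrist"]:
    im=read_camera(n); cv2.imwrite(f"pics/{n}0.png",cv2.cvtColor(im,cv2.COLOR_RGB2BGR))
    print(n,{k:np.round(v,4).tolist() if not isinstance(v,(str,type(None))) else v for k,v in camera_info(n).items()})
print(get_time(),get_tcp_pos(),get_ee_rot(),get_grip_width(),get_ft_force())
E
```

```text
pics
scene {'intrinsics': [[449.873, 0.0, 277.7556], [0.0, 449.873, 216.909], [0.0, 0.0, 1.0]], 'T': [[-0.1272, -0.8451, 0.5192, 1.0008], [0.9919, -0.107, 0.0689, -0.0342], [-0.0026, 0.5238, 0.8519, 0.7562], [0.0, 0.0, 0.0, 1.0]]}
side {'intrinsics': [[526.3007, 0.0, 278.9106], [0.0, 526.3007, 212.3739], [0.0, 0.0, 1.0]], 'T': [[0.9982, 0.0411, -0.0433, 0.5474], [-0.0587, 0.547, -0.8351, -0.8284], [-0.0107, 0.8361, 0.5484, 0.5494], [0.0, 0.0, 0.0, 1.0]]}
wrist {'intrinsics': [[322.9572, 0.0, 279.7262], [0.0, 322.9572, 205.4288], [0.0, 0.0, 1.0]], 'tool_from_camera': [[1.0, -0.0023, 0.0005, 0.001], [-0.0021, -0.9686, -0.2486, -0.0679], [0.001, 0.2486, -0.9686, -0.1832], [0.0, 0.0, 0.0, 1.0]]}
0.15 [ 0.2176026  -0.58543784  0.19951321] [-3.34879567e-04  8.21086014e-01 -5.70804208e-01 -4.48260762e-04] 0.9986368571941097 [ 0.90839364 -1.37272646  0.92445766]
```

View pics/scene0.png

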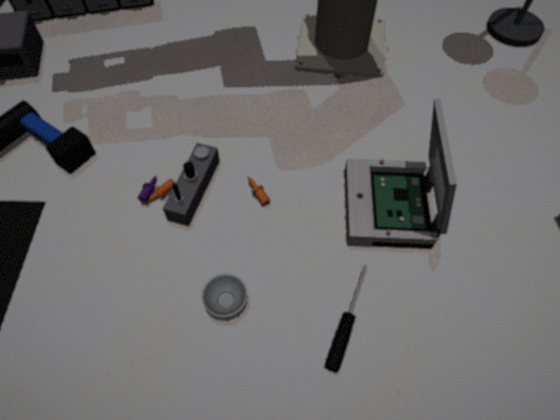

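View pics/side0.png

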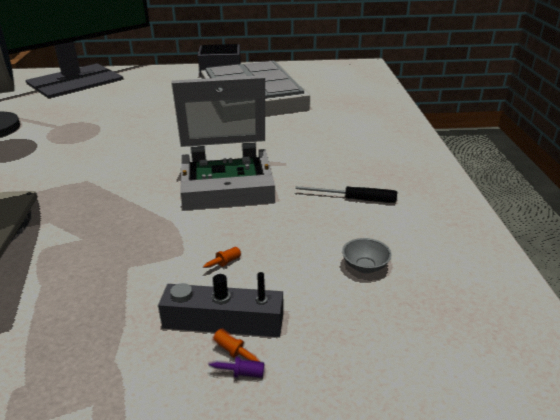

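View pics/wrist0.png

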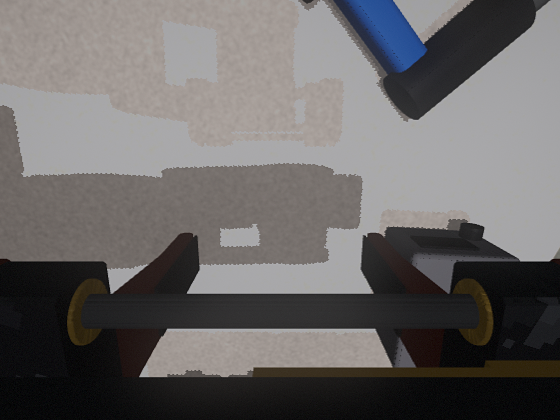

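Candidates for the lock pin are the thick black knob in the middle rack hole (scene 189,169 / side 220,285) and the slim driver (scene 177,189 / side 261,287). The disc stud is at side 181,292. The look-alikes are orange (side 236,347 and 223,258) and purple (side 237,368). I choose the middle one and check it in a close crop.

Run:
```python
import cv2,numpy as np
a=cv2.imread("pics/scene0.png");b=cv2.imread("pics/side0.png")
def crop(im,x,y,w,h,s): return cv2.resize(im[y:y+h,x:x+w],None,fx=s,fy=s,interpolation=cv2.INTER_CUBIC)
def br(i): return np.clip(i.astype(float)*1.5,0,255).astype(np.uint8)
cv2.imwrite("pics/c1.png",br(np.vstack([np.hstack([crop(a,150,130,80,100,4),crop(a,335,90,130,100,3.7)[:400,:480]][:1]+[cv2.resize(crop(a,335,90,130,170,1),(460,400))])])))
cv2.imwrite("pics/c2.png",br(np.hstack([crop(b,155,260,140,80,2.8),])))
cv2.imwrite("pics/c3.png",br(crop(b,165,70,120,140,4.2)))
cv2.imwrite("pics/c4.png",br(crop(a,335,95,130,155,3.8)))
cv2.imwrite("pics/c2.png",br(crop(b,155,260,140,80,5.5)))
```

```text
(no output)
```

View pics/c2.png

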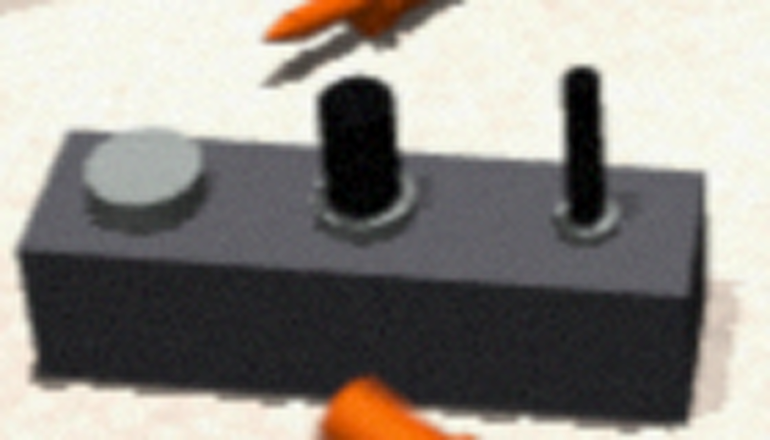

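View pics/c3.png

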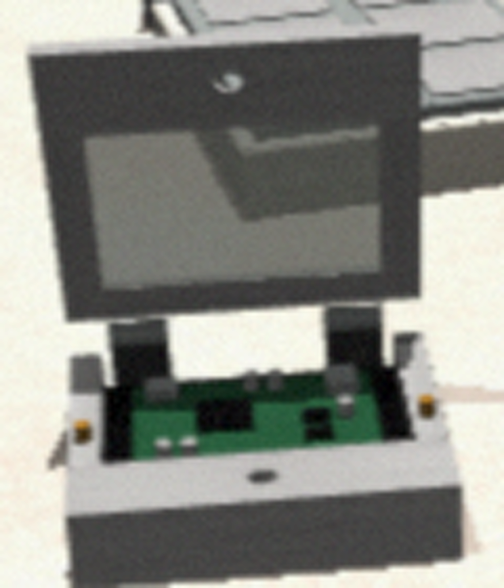

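View pics/c4.png

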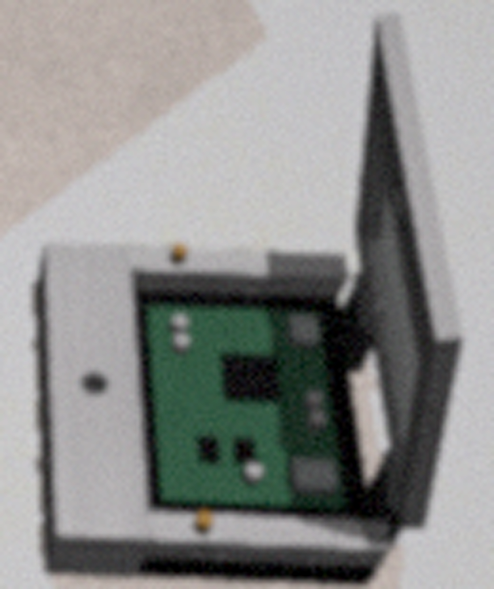

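View pics/c1.png

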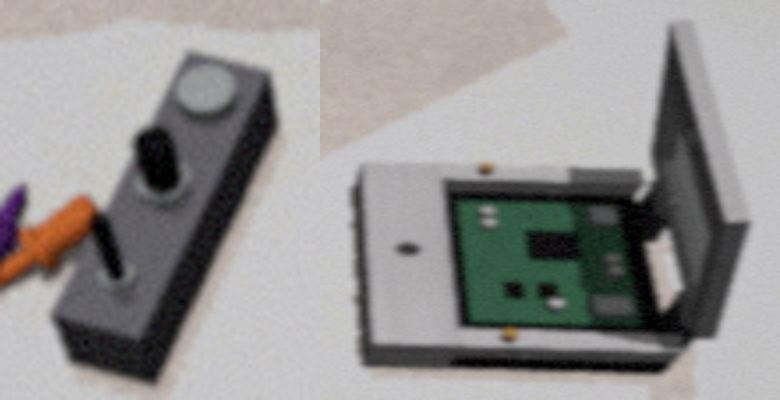

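```bash
cat > h.py <<'E'
import numpy as np,cv2
from station import *
def ray(n,u,v):
    c=camera_info(n);K=c["intrinsics"];T=np.array(c["T"])
    d=np.array([(u-K[0][2])/K[0][0],-(v-K[1][2])/K[1][1],-1.]); return T[:3,3],T[:3,:3]@d
def onz(n,u,v,z):
    o,d=ray(n,u,v); return o+d*(z-o[2])/d[2]
def tri(p1,p2):
    o1,d1=ray("scene",*p1);o2,d2=ray("side",*p2)
    A=np.stack([d1,-d2],1); s=np.linalg.lstsq(A,o2-o1,rcond=None)[0]
    a=o1+d1*s[0];b=o2+d2*s[1]; return (a+b)/2,np.linalg.norm(a-b)
E
python3 - <<'E'
from h import *
np.set_printoptions(precision=4,suppress=True)
f=lambda ox,oy,s:(lambda x,y:((x+.5)/s+ox-.5,(y+.5)/s+oy-.5))
c1=f(150,130,4);c2=f(155,260,5.5);c3=f(165,70,4.2);c4=f(335,95,3.8)
print("knobtop",onz("scene",*c1(152,138),.083),onz("side",*c2(357,91),.083),tri(c1(152,138),c2(357,91)))
print("flange top/base of knob",onz("side",*c2(362,210),.049),onz("scene",*c1(163,186),.049))
print("driver base",onz("side",*c2(587,220),.048),onz("scene",*c1(117,278),.047))
print("stud",onz("side",*c2(144,167),.055),onz("scene",*c1(206,88),.055))
print("hole",onz("scene",*c4(94,383),.04),onz("side",*c3(262,477),.04),tri(c4(94,383),c3(262,477)))
print("rim front corners scene",onz("scene",*c4(45,247),.04),onz("scene",*c4(56,538),.04))
print("rim front corners side",onz("side",*c3(68,517),.04),onz("side",*c3(460,486),.04))
print("springs scene",onz("scene",*c4(179,252),.042),onz("scene",*c4(204,519),.042)," side",onz("side",*c3(82,430),.042),onz("side",*c3(426,405),.042))
# lid free edge corners (inner face edge in both): scene vs side
print("lid corners inner",tri(c4(376,17),c3(30,50)),tri(c4(437,338),c3(420,38)))
print("lid hole side tri:",)
E
```

```text
knobtop [ 0.4955 -0.2729  0.083 ] [ 0.4939 -0.2707  0.083 ] (array([ 0.4949, -0.2725,  0.0837]), np.float64(0.0020174587913738885))
flange top/base of knob [ 0.4929 -0.2767  0.049 ] [ 0.4984 -0.2728  0.049 ]
driver base [ 0.5497 -0.2833  0.048 ] [ 0.5528 -0.2827  0.047 ]
stud [ 0.4375 -0.2633  0.055 ] [ 0.44   -0.2633  0.055 ]
hole [0.4964 0.0576 0.04  ] [0.4936 0.0574 0.04  ] (array([0.4944, 0.0581, 0.0389]), np.float64(0.0020820249132639307))
rim front corners scene [0.4116 0.0288 0.04  ] [0.5888 0.0425 0.04  ]
rim front corners side [0.4077 0.0284 0.04  ] [0.5841 0.0423 0.04  ]
springs scene [0.4078 0.0992 0.042 ] [0.5705 0.1123 0.042 ]  side [0.4072 0.1053 0.042 ] [0.5715 0.1175 0.042 ]
lid corners inner (array([0.3987, 0.155 , 0.2095]), np.float64(0.0035981519695515284)) (array([0.5746, 0.1701, 0.2059]), np.float64(6.213708658923275e-05))
lid hole side tri:
```

The knob, both cameras, and the rack spacing agree: pin at about (0.495,-0.2725) with its top at 83 mm. The jig hole is at about (0.495,0.0577), yaw is 0.077, and the lid is at about 1.36 rad. Next I push the lid over from behind.

```bash
cat >> h.py <<'E'
def q(yaw): return [0,np.cos(yaw/2),np.sin(yaw/2),0]
def save(n,name):
    im=read_camera(n); cv2.imwrite(f"pics/{name}.png",np.clip(cv2.cvtColor(im,cv2.COLOR_RGB2BGR)*1.4,0,255).astype(np.uint8)); return im
E
python3 - <<'E'
from h import *
Q=q(.077)
jy=np.array([-.077,.997,0])
p0=np.array([.484,.202,0])+.075*jy
movel([.24,-.56,.33],v=.3)
move_pose([p0[0],p0[1],.33],Q)
print(get_time(),get_tcp_pos(),get_joint_pos())
movel([p0[0],p0[1],.165],v=.25)
save("side","side1")
p1=p0-.175*jy
print(movel([p1[0],p1[1],.165],v=.12,until_force=15))
print(get_time(),get_tcp_pos(),get_ft_force())
save("side","side2")
movel([p1[0],p1[1],.22],v=.3)
save("side","side3");print(get_time())
E
```

```text
3.8 [0.47856597 0.27620421 0.32998513] [ 5.01978166e-01  1.88377211e-01  1.65080549e+00 -1.17098535e-04
  1.30245022e+00  4.26040247e-01]
False
6.2667 [0.49168129 0.10273823 0.16498113] [-0.57043023  0.20184656 -0.00458498]
6.7
```

View pics/side3.png

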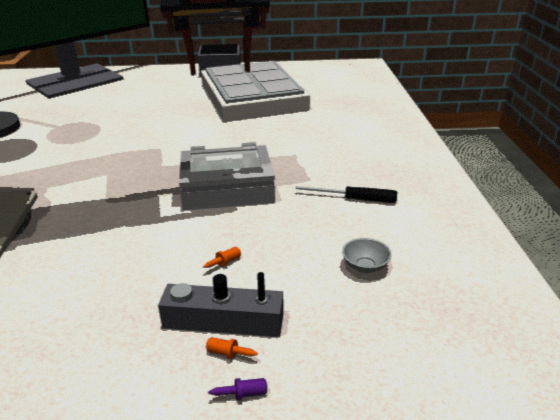

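Run:
```python
from h import *
p=get_tcp_pos();r=get_ee_rot();save("wrist","w1");print("P1",p,r)
save("scene","scene3")
move_pose([.535,-.279,.22],q(-1.746))
p=get_tcp_pos();r=get_ee_rot();save("wrist","w2");print("P2",p,r,get_joint_pos())
print(get_time())
```

```text
P1 [0.49163416 0.10266146 0.22018929] [-5.61640328e-05  9.99246641e-01  3.88079354e-02  3.01213519e-04]
P2 [ 0.5350032  -0.27811619  0.21965778] [-2.79734167e-05 -6.43183195e-01  7.65712219e-01  4.16820254e-04] [-4.98812796e-01  3.69681521e-01  1.66278378e+00  2.58351605e-04
  1.10960343e+00  1.24500077e+00]
8.2833
```

View pics/w1.png

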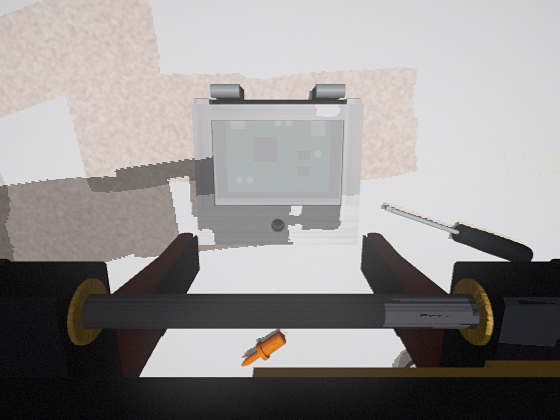

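View pics/w2.png

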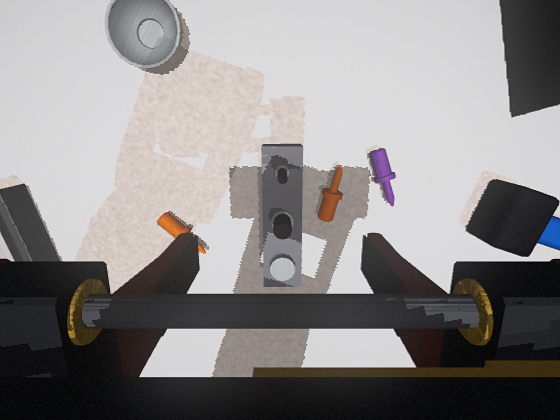

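View pics/scene3.png

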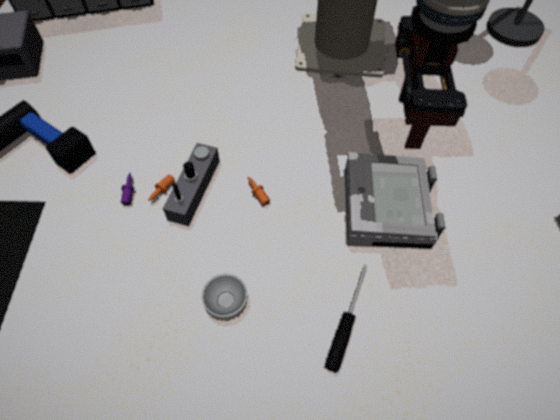

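```bash
cat >> h.py <<'E'
from scipy.spatial.transform import Rotation as R
def wz(p,r,u,v,z):
    c=camera_info("wrist");K=c["intrinsics"];T=np.array(c["tool_from_camera"])
    d=np.array([(u-K[0][2])/K[0][0],-(v-K[1][2])/K[1][1],-1.])
    Rm=R.from_quat([r[1],r[2],r[3],r[0]]).as_matrix()
    o=Rm@T[:3,3]+p; d=Rm@T[:3,:3]@d
    return o+d*(z-o[2])/d[2]
E
python3 - <<'E'
import cv2,numpy as np
a=cv2.imread("pics/w1.png")[195:255,245:315];b=cv2.imread("pics/w2.png")[140:290,250:320]
cv2.imwrite("pics/cw1.png",cv2.resize(a,None,fx=8,fy=8,interpolation=cv2.INTER_CUBIC))
cv2.imwrite("pics/cw2.png",cv2.resize(b,None,fx=4,fy=4,interpolation=cv2.INTER_CUBIC))
E
```

```text
(no output)
```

View pics/cw1.png

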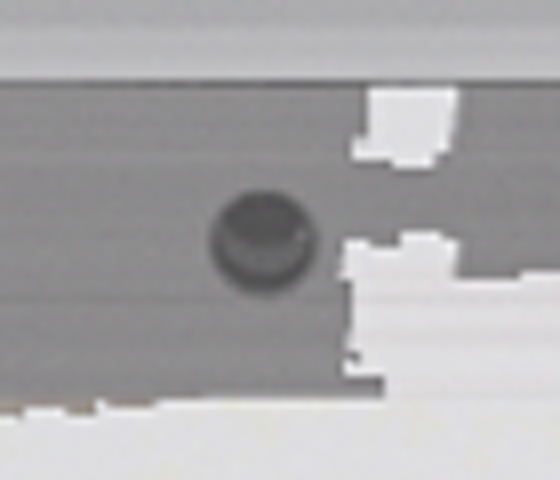

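View pics/cw2.png

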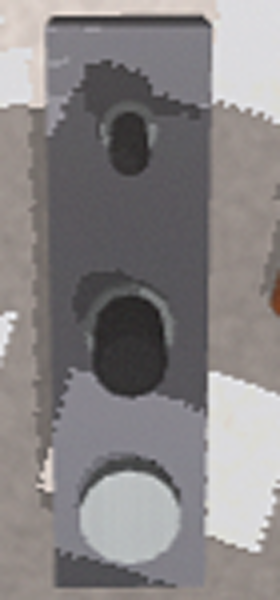

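Run:
```python
from h import *
p1,r1=np.array([0.49163416,0.10266146,0.22018929]),[-5.6e-05,.999246641,.0388079354,.000301]
p2,r2=np.array([0.5350032,-0.27811619,0.21965778]),[-2.8e-05,-.643183195,.765712219,.000417]
print("hole",wz(p1,r1,277.9,224.9,.060))
print("knob",wz(p2,r2,282.1,229.6,.083))
print("stud",wz(p2,r2,282.1,268.6,.055))
print("driver",wz(p2,r2,282,178,.093))
```

```text
hole [0.49361396 0.06033141 0.06      ]
knob [ 0.49506297 -0.27422255  0.083     ]
stud [ 0.43825279 -0.2646506   0.055     ]
driver [ 0.5503612  -0.28353789  0.093     ]
```

Wrist view: the lid hole is at (278,225), giving world (0.4936,0.0603). The knob top is at (282,230), giving (0.495,-0.274), which agrees with the fixed cameras. Grasping now.

```bash
python3 - <<'E'
from h import *
Q=q(-1.746)
movel([.495,-.2735,.13],frame=Q,v=.25)
print(movel([.495,-.2735,.055],v=.1,until_force=12),get_tcp_pos(),get_ft_force())
command_gripper(0.0)
print("grip mm",get_grip_width()*88,get_ft_force(),get_time())
movel([.495,-.2735,.2],v=.2)
print("grip mm",get_grip_width()*88,get_ft_force())
Q2=q(-1.5)
move_pose([.494,.0585,.2],Q2)
movel([.494,.0585,.118],v=.2)  # tip at ~.118+.003-.047
print(get_tcp_pos(),get_time())
save("side","side4");save("scene","scene4")
E
python3 - <<'E'
import cv2,numpy as np
a=cv2.imread("pics/side4.png")[90:210,150:290];b=cv2.imread("pics/scene4.png")[100:250,300:460]
cv2.imwrite("pics/c5.png",cv2.resize(a,None,fx=5,fy=5,interpolation=cv2.INTER_CUBIC))
cv2.imwrite("pics/c6.png",cv2.resize(b,None,fx=4,fy=4,interpolation=cv2.INTER_CUBIC))
E
```

```text
False [ 0.49549606 -0.27377863  0.05551087] [0.8443733  0.03554035 0.25775119]
grip mm 18.30654968150318 [ 0.48297388 -0.68726418  0.63260404] 10.8167
grip mm 17.95990599813842 [-0.06755243 -0.64069142 -0.98666802]
[0.4945296  0.05786298 0.11824898] 13.5083
```

View pics/c5.png

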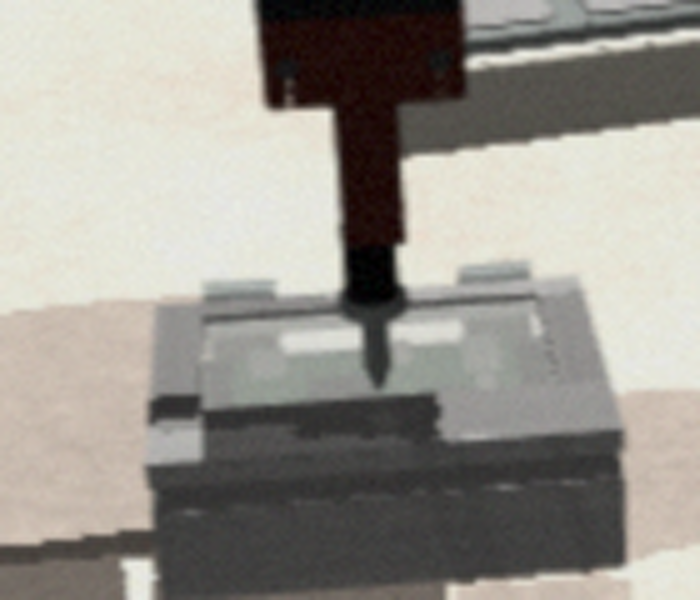

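View pics/c6.png

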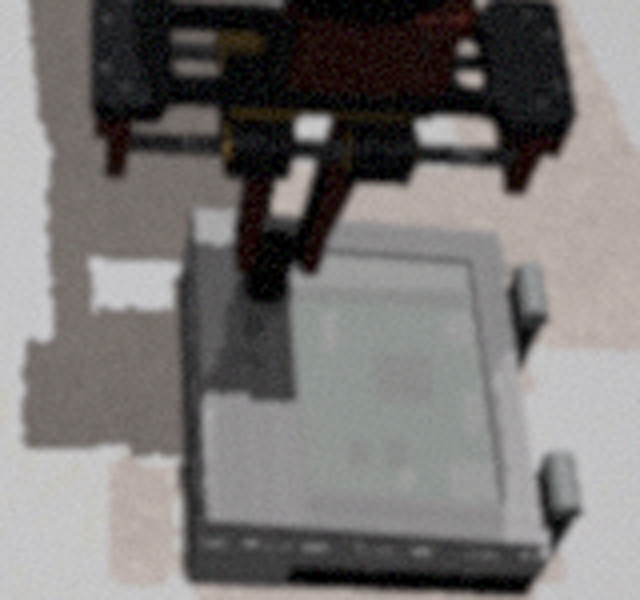

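Run:
```python
from h import *
print(onz("side",225.3,167.6,.0737), get_tcp_pos(),get_grip_width()*88,R.from_quat(np.roll(get_ee_rot(),-1)).as_matrix()[:,2])
for d in (0,): pass
```

```text
[0.49256429 0.0583049  0.0737    ] [0.49530147 0.05822029 0.11928574] 18.012120011055202 [ 2.41175903e-03  1.98304559e-04 -9.99997072e-01]
```

```bash
python3 - <<'E'
from h import *
f0=np.array(get_ft_force())
movel([.495,.058,.118],v=.1)
hit=movel([.495,.058,.076],v=.05,until_force=5)
print(hit,get_tcp_pos(),np.array(get_ft_force())-f0,get_ft_torque(),get_time())
save("side","side5")
E
python3 - <<'E'
import cv2
a=cv2.imread("pics/side5.png")[90:210,150:290]
cv2.imwrite("pics/c7.png",cv2.resize(a,None,fx=5,fy=5,interpolation=cv2.INTER_CUBIC))
E
```

```text
False [0.49522443 0.05801638 0.07616804] [-0.10999734  1.36570298  0.1146945 ] [-0.01123074  0.02799844 -0.01343001] 14.85
```

View pics/c7.png

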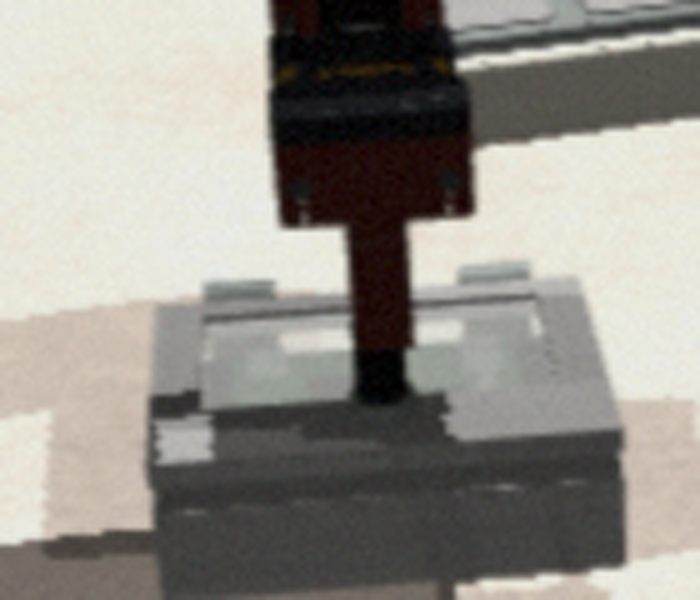

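The pin is in the hole with almost no force (tip about 8 mm below the base mouth). Now I bear down.

```bash
python3 - <<'E'
from h import *
f0=np.array(get_ft_force())
p=.076
for z in (.070,.066,.063,.0615,.060,.059,.058):
    h=movel([.495,.058,z],v=.04,until_force=14)
    print(z,h,get_tcp_pos(),np.array(get_ft_force()),get_grip_width()*88)
    if get_ft_force()[2]>16: break
wait(.3);print(get_ft_force(),get_time())
save("side","side6");save("scene","scene6")
E
python3 - <<'E'
import cv2,numpy as np
a=cv2.imread("pics/side6.png")[100:210,160:290];b=cv2.imread("pics/scene6.png")[100:250,320:460]
cv2.imwrite("pics/c8.png",np.hstack([cv2.resize(a,(420,355),interpolation=cv2.INTER_CUBIC),cv2.resize(b,(331,355),interpolation=cv2.INTER_CUBIC)]))
E
```

```text
0.07 False [0.49477903 0.05799961 0.06978578] [-1.13161334  0.403248   -0.64487812] 18.37684137180905
0.066 False [0.49498674 0.05792798 0.06587777] [ 0.03996864 -0.55023248 -0.01617057] 17.993827402688126
0.063 False [0.4950763  0.05792908 0.06299343] [-1.09294234 -1.21749557  3.03951881] 18.024556387696226
0.0615 False [0.49509677 0.05783099 0.06158017] [-0.7369283  -2.82722287  3.67643139] 18.25993581831523
0.06 False [0.49535398 0.05782641 0.06074703] [-1.71831626 -3.63943766 12.20577793] 18.432836648952296
0.059 False [0.49562782 0.05782966 0.060528  ] [-4.37516904 -4.30877219 21.42035816] 18.32547483203153
[-4.30816274 -5.02489555 21.7768604 ] 16.75
```

View pics/c8.png

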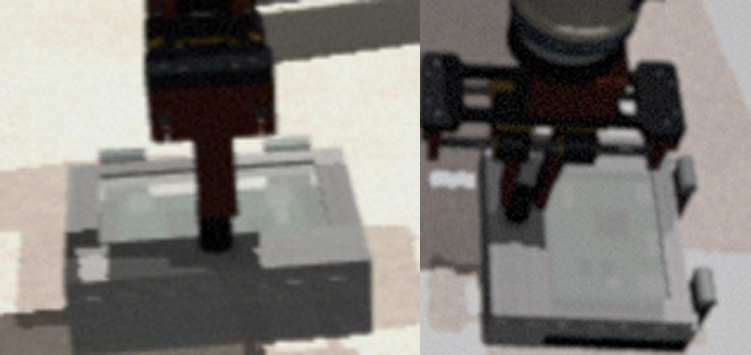

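Run:
```python
from h import *
print(get_ft_force(),get_tcp_pos(),get_time()); print(job_done())
```

```text
[-4.23798811 -4.49722132 20.98728749] [0.49558157 0.05780998 0.06051112] 16.85
the job is handed in; nothing more can be done
None
```

I swung the lid down from behind, took the thick-knobbed pin from the middle rack hole, and pushed it through the lid into the base. I handed the job in at 16.85 s while still gripping the pin and pressing down with about 21 N. The interface gives no verdict, so success is judged only from these checks:

- **Lid:** the side and scene pictures show the gap between lid and base closed. The force rose sharply at TCP z 0.0605 m, against the roughly 0.0615 m I expected, which is consistent with a hard stop.
- **Pin:** by the arm's position the tip is about 24 mm below the base hole's mouth (23 mm is home). It hung upright before insertion and went in with almost no resistance. I could not see the tip itself once it was inside.
- **Side force:** about 6 N of sideways force remained at the end, probably from a small misalignment of the pin with the holes.
- **Measurements:** the hole and knob positions from the different cameras disagreed by 2–4 mm. The grip read 18 mm on a 20 mm knob.
- **Other pieces:** I touched nothing else, and the disc stud, slim driver, screwdriver and dish look unmoved in the later pictures. Two look-alike pins lying by the rack, one orange and one purple, shifted early on; the arm was not near them on the bench, and I did not find the cause.

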